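Fold down the checked-sample flags in one stroke

ROBOT

A 7-joint arm with a two-finger parallel gripper is mounted at the origin on a cart in front of the work surface, level with it; the furniture and walls round the work are solid. World frame = base frame: x ahead of the robot, y to its left, z up, the work surface at z = 0. Lengths are in m, angles in rad, forces in N, time in s.
With the tool pointing down it reaches from about 0.35 to 0.9 m from the base axis. Payload 19.9 kg.
Tool frame: the origin (TCP) lies on the centre line of the jaws, within the pads' length; the fingertips stand 25 mm ahead of it and the grasp point (between the pads) lies 6 mm ahead of it; y points along the fingers, x is the direction in which the jaws open and shut, and the axes are right-handed (so a half turn about y gives the same grasp; the last joint's range is limited). The gripper opens to 85 mm and grips with 20 to 120 N. Pads are 22 mm wide; open, the fingers measure 114 mm over their backs; the gripper's body (76 mm by 85 mm) begins 54 mm behind the grasp point. The pads swing forward as they close: fully open they stand 13 mm farther back than shut.
Start: joints at [-1.202, 0.417, -0.01, 1.614, 0.005, 1.111, -0.053], TCP at [0.25, 0.573, 0.256] pointing down, gripper open.
Joint ranges: [-2.81, 2.81], [-0.39, 2.02], [-1.27, 1.25], [0.06, 2.57], [-1.19, 4.33], [0.19, 2], [-2.82, 2.82]. Speed limits (rad/s): [1.89, 1.89, 2.39, 2.39, 3.01, 3.01, 3.01].

INTERFACE

Orientations are given as a unit quaternion [w, x, y, z].
In Python, from workcell import r gives the robot as it stands.
- The arm moves only by the shell command python3 -m handwheel 'ROWS' [FORCE]. ROWS is JSON, a list of rows, each a list of 5 numbers: the opening in per cent of the stroke, from 0 (shut) to 100 (fully open), then the shift along the tool's x, y, z in mm, then the turn about the tool's y in rad. A call has 1 to 8 rows; each row shifts and turns the commanded pose from where the row before left it, along the tool's axes as they then stand; what a row does not reach is not made up. A row lasts 1/8 s, in which the tool goes at most 62.5 mm and 10.7 degrees, less where a joint would pass 70% of its speed; a pose out of reach is approached as far as the arm can. A call with a gripper value outside its range is refused whole. The fingers move at their own pace and stop on an object; FORCE is the grip in N (left out, the last holds). Time passes only in rows, so rows that do not move let the fingers close. It gives the time, the measured TCP pose, the force and the opening at its end, in the units of the state.
- r.observe(): the state, without advancing time (a new reading comes with each control period).
- r.read_camera(name): name is "side" or "top" or "wrist"; returns a dict with "image" (400x640x3 uint8, red, green, blue), "z_map" (400x640 float32, m along the optical axis (not along the pixel's ray), 0 where there is no reading), "fov_y" (degrees; the focal length in pixels is half the picture's height over the tangent of half this angle, whatever the lens; pixels are square), "cx", "cy" (the principal point, pixels), "k1" (the pictures are not rectified: a ray, as slopes to the right and down, at radius r is drawn at 1 + k1 r^2 times it, then the intrinsics apply), "world_from_camera" (4x4, takes a point from camera to world coordinates); the wrist camera has in their place "mount" (4x4, takes a point from camera to tool coordinates, whose origin is the TCP and whose axes are the tool frame's). Camera axes: x right, y down, z forward; pixel columns grow to the right and rows downward; lengths in m; the calibration is good to about 2 mm. A picture is of the moment at which its call begins: read the wrist's pose just before it.
- r.hand_in(): hands the job in, once; it reports no verdict.
The state is a dict: "time_s": time; "qpos": joint angles; "qvel": joint speeds; "tau": joint torques, N m; "tool_pos": TCP position; "orientation": TCP orientation; "force": force on the tool from outside, world axes, zero at the start; "moment": the same for the moment, N m; "finger_gap": opening from 0.0 (shut) to 1.0 (fully open).
Only numpy, scipy, OpenCV 4.12 (cv2) and the standard library are available. Lean on these libraries where they do the work, as an engineer would, in place of code of your own. Each camera call takes 0.05 s, during which the arm holds its last target.

TASK

The samples beside the four green flags on the vial rack have been logged: run your fingertips lightly along the row in one low, unbroken stroke, folding down the green flags one after another towards the red-flag end, well over on their hinges. Keep the fingertips over the row and do not raise them clear of the flags until the fourth green flag is down; then lift away before the red flag, which stays standing. Leave the vials in their holes, and the things lying round the rack where they are.

Things in the scene. Friction and masses are not known exactly. Their poses are not given: they have to be found in the camera images.
- rack: Fixed grey vial rack, 104 x 264 mm, deck 20 mm high; origin: centre of its underside, on the table. Local y runs along the row of flags, z up; yaw within 0.45 rad, so green flag 1 is at its left. Flags stand over the white stripe at local x = -28 mm. A white block (local x 7 to 49 mm, top 45 mm above the table) holds five loose vials, caps up to 98 mm above the table.
- flag_1 (a joint): Green flag 1 of 5: upright plastic plate 24 mm wide (across the row), 3 mm thick, reaching 34 mm above its hinge. 0 = upright, 1.5 = flat against the deck, rad; it folds only one way, towards the rack's -y (the red flag's end), backwards it stops at -0.15. Friction hinge: about 0.5 N at its top moves it, and it stays where it is left.
- flag_1_hinge (a point): Point on the hinge axis of green flag 1, mid-width, fixed to the rack at local (-28, 95) mm, 25 mm above the table (5 mm above the deck). The hinge axis is the rack's local x. The hinge knuckles reach 28 mm above the table.
- flag_2 (a joint): Green flag 2 of 5: upright plastic plate 24 mm wide (across the row), 3 mm thick, reaching 34 mm above its hinge. 0 = upright, 1.5 = flat against the deck, rad; it folds only one way, towards the rack's -y (the red flag's end), backwards it stops at -0.15. Friction hinge: about 0.5 N at its top moves it, and it stays where it is left.
- flag_2_hinge (a point): Point on the hinge axis of green flag 2, mid-width, fixed to the rack at local (-28, 53) mm, 25 mm above the table (5 mm above the deck). The hinge axis is the rack's local x. The hinge knuckles reach 28 mm above the table.
- flag_3 (a joint): Green flag 3 of 5: upright plastic plate 24 mm wide (across the row), 3 mm thick, reaching 34 mm above its hinge. 0 = upright, 1.5 = flat against the deck, rad; it folds only one way, towards the rack's -y (the red flag's end), backwards it stops at -0.15. Friction hinge: about 0.5 N at its top moves it, and it stays where it is left.
- flag_3_hinge (a point): Point on the hinge axis of green flag 3, mid-width, fixed to the rack at local (-28, 11) mm, 25 mm above the table (5 mm above the deck). The hinge axis is the rack's local x. The hinge knuckles reach 28 mm above the table.
- flag_4 (a joint): Green flag 4 of 5: upright plastic plate 24 mm wide (across the row), 3 mm thick, reaching 34 mm above its hinge. 0 = upright, 1.5 = flat against the deck, rad; it folds only one way, towards the rack's -y (the red flag's end), backwards it stops at -0.15. Friction hinge: about 0.5 N at its top moves it, and it stays where it is left.
- flag_4_hinge (a point): Point on the hinge axis of green flag 4, mid-width, fixed to the rack at local (-28, -31) mm, 25 mm above the table (5 mm above the deck). The hinge axis is the rack's local x. The hinge knuckles reach 28 mm above the table.
- flag_red (a joint): Red flag 5 of 5: upright plastic plate 24 mm wide (across the row), 3 mm thick, reaching 34 mm above its hinge. 0 = upright, 1.5 = flat against the deck, rad; it folds only one way, towards the rack's -y (the red flag's end), backwards it stops at -0.15. Friction hinge: about 0.5 N at its top moves it, and it stays where it is left.
- flag_red_hinge (a point): Point on the hinge axis of red flag 5, mid-width, fixed to the rack at local (-28, -97) mm, 25 mm above the table (5 mm above the deck). The hinge axis is the rack's local x. The hinge knuckles reach 28 mm above the table.
- vial_1: Loose sample vial with red cap, 23 mm diameter, 72 mm tall, standing upright in one of the five holes of the rack, beside a flag. Origin: centre of its underside, z axis along it. To be left alone.
- vial_2: Loose sample vial with red cap, 23 mm diameter, 72 mm tall, standing upright in one of the five holes of the rack, beside a flag. Origin: centre of its underside, z axis along it. To be left alone.
- vial_3: Loose sample vial with white cap, 23 mm diameter, 72 mm tall, standing upright in one of the five holes of the rack, beside a flag. Origin: centre of its underside, z axis along it. To be left alone.
- vial_4: Loose sample vial with green cap, 23 mm diameter, 72 mm tall, standing upright in one of the five holes of the rack, beside a flag. Origin: centre of its underside, z axis along it. To be left alone.
- vial_5: Loose sample vial with red cap, 23 mm diameter, 72 mm tall, standing upright in one of the five holes of the rack, beside a flag. Origin: centre of its underside, z axis along it. To be left alone.
- cassette_1: Loose white test cassette, 72 x 24 x 9 mm, on the table on the robot's side of the rack; origin: centre of its underside. To be left alone.
- tweezers: Loose steel forceps, 118 x 18 x 9 mm, on the table on the robot's side of the rack; origin: centre of its underside. To be left alone.
- lancets: Loose small magenta and white carton, 86 x 54 x 40 mm, on the table beyond the left end of the rack; origin: centre of its underside. To be left alone.

How it is judged:
On the way, in this order (a step that is already met when the one before it is completed fails the run):
1. green flag 1 has been folded down, in its turn (value of joint flag_1 above 0.95 rad), for 0.05 s.
2. green flag 2 has been folded down, in its turn (value of joint flag_2 above 0.95 rad), for 0.05 s.
3. green flag 3 has been folded down, in its turn (value of joint flag_3 above 0.95 rad), for 0.05 s.
4. green flag 4 has been folded down, in its turn (value of joint flag_4 above 0.95 rad), for 0.05 s.
At the end, for the whole second after the job is handed in: All four green flags are folded past 0.95 rad, the red flag stands (-0.2 to 0.3 rad), every vial is at rest and upright (0.2 rad) in its hole within 15 mm of its start, and the cassette, forceps and carton are within 20 mm of where they lay (value of joint each of flag_1, flag_2, flag_3, flag_4 above 0.95 rad and value of joint flag_red between -0.2 and 0.3 rad and angle between each of vial_1, vial_2, vial_3, vial_4, vial_5's own z axis and vertical below 0.2 rad and distance of each of vial_1, vial_2, vial_3, vial_4, vial_5 from where it was at the start of the episode below 0.015 m and distance of each of cassette_1, tweezers, lancets from where it was at the start of the episode below 0.02 m and linear speed of each of vial_1, vial_2, vial_3, vial_4, vial_5 below 0.03 m/s); the robot touches nothing.
It fails at once if the fingertips were raised more than about 50 mm above the deck between the first and the fourth green flag going down (value of joint flag_1 above 0.95 rad and value of joint flag_4 below 0.95 rad and z of the grasp point in the frame of rack above 0.09 m).
It fails at once if the fingertips left the row sideways by more than 40 mm during the stroke (value of joint flag_1 above 0.95 rad and value of joint flag_4 below 0.95 rad and (x of the grasp point in the frame of rack above 0.012 m or x of the grasp point in the frame of rack below -0.068 m)).
It fails at once if the red flag was pushed over (past 0.35 rad) (value of joint flag_red above 0.35 rad).
It fails at once if the rack or its flags were pressed with more than 20 N (contact force between any of the arm, the fingers and rack above 20 N).
It fails at once if a vial was lifted or knocked (moved more than 15 mm), or the cassette, forceps or carton was moved more than 20 mm (distance of any of vial_1, vial_2, vial_3, vial_4, vial_5 from where it was at the start of the episode above 0.015 m or distance of any of cassette_1, tweezers, lancets from where it was at the start of the episode above 0.02 m).
It also fails if it takes over 42 s, if anything falls off the work surface, if the arm or the gripper's body presses on something with over 40 N, if the wrist force passes 120 N, or if a joint passes its speed limit or range.

## Working session

There is one attempt and no reset: what is moved stays moved. The work goes in short steps, Python scripts to look and compute and a shell command to move; the robot and the scene stay as the last step left them, time stands still between calls to the robot, and variables do not carry over. Pictures are saved under pics/ and viewed, and the job is handed in when it is done.

```bash
mkdir -p pics; ls; python3 - <<'E'
from workcell import r
import cv2
s=r.observe(); print(s)
for n in("top","side","wrist"):
    c=r.read_camera(n); cv2.imwrite(f"pics/{n}0.png",c["image"][:,:,::-1])
    print(n,{k:v for k,v in c.items() if k not in("image","z_map")})
E
```

```text
pics
{'time_s': 0.0, 'qpos': array([-1.20148971,  0.41799621, -0.01031555,  1.61417689,  0.00474141,
        1.11069684, -0.05300143]), 'qvel': array([ 1.21776524e-03,  2.03201552e-04, -1.97602677e-04, -2.01337679e-03,
        3.90809176e-04, -5.77664678e-04,  2.03125328e-05]), 'tau': array([ 1.81193958e-03, -8.64445853e+01,  6.80207983e-01, -4.34889686e+01,
        1.92291284e-02,  7.57621106e-03, -4.56442513e-05]), 'tool_pos': array([0.24947648, 0.57270245, 0.25564519]), 'orientation': array([-0.59118443,  0.59174193,  0.38717416, -0.38786419]), 'force': array([-1.27089998, -0.0917251 , -0.47563899]), 'moment': array([ 0.04251864,  0.01047064, -0.01305173]), 'finger_gap': 0.9986758597822184}
top {'fov_y': 50.76213892639851, 'cx': 322.12432476799967, 'cy': 202.2974958034968, 'k1': 0.03229989604345765, 'world_from_camera': array([[ 0.10483079, -0.96899753,  0.22372818,  0.36885838],
       [-0.99448746, -0.10162773,  0.02581658,  0.2272071 ],
       [-0.00227921, -0.22520125, -0.9743096 ,  0.87597456],
       [ 0.        ,  0.        ,  0.        ,  1.        ]])}
side {'fov_y': 48.562076369763595, 'cx': 326.84391359058515, 'cy': 196.53957255659193, 'k1': 0.010423397392551317, 'world_from_camera': array([[ 0.97946817, -0.10889098,  0.16966102,  0.39115934],
       [-0.20152458, -0.55169813,  0.80933121, -0.47050058],
       [ 0.0054728 , -0.82690503, -0.56231497,  0.51768251],
       [ 0.        ,  0.        ,  0.        ,  1.        ]])}
wrist {'fov_y': 71.94789351361096, 'cx': 318.1952813636165, 'cy': 198.94708847821158, 'k1': -0.02406244823250877, 'mount': array([[ 9.99999910e-01,  1.16954726e-04,  4.06820311e-04,
         5.53989082e-05],
       [-3.58183132e-04, -2.78372055e-01,  9.60473253e-01,
        -1.18792324e-01],
       [ 2.25579292e-04, -9.60473313e-01, -2.78371989e-01,
         7.16840434e-02],
       [ 0.00000000e+00,  0.00000000e+00,  0.00000000e+00,
         1.00000000e+00]])}
```

View pics/top0.png

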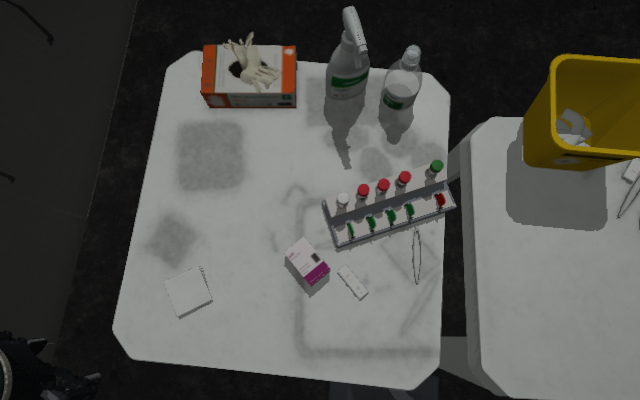

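View pics/side0.png

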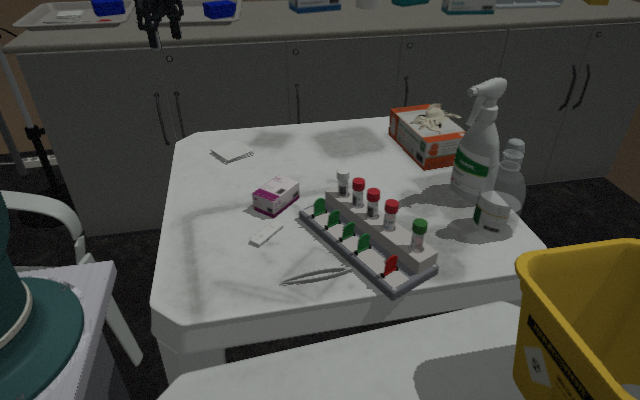

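```bash
python3 - <<'E'
from scipy.spatial.transform import Rotation as R
from workcell import r
q=r.observe()['orientation']; print(R.from_quat([q[1],q[2],q[3],q[0]]).as_matrix().round(3))
E
```

```text
[[ 0.399 -0.    -0.917]
 [ 0.917 -0.001  0.399]
 [-0.001 -1.    -0.   ]]
```

The top view shows the green flags near (350,230), (371,224), (391,217), (409,211) and the red one at (440,201). In the side view they are at (320,207), (334,218), (348,231), (363,243) and red (391,265). I'll triangulate them from both views.

```bash
cat > h.py <<'E'
import numpy as np, cv2
def K(c):
    f=c["image"].shape[0]/2/np.tan(np.radians(c["fov_y"])/2)
    return np.array([[f,0,c["cx"]],[0,f,c["cy"]],[0,0,1]])
D=lambda c: np.array([c["k1"],0,0,0,0.])
def ray(c,uv):
    p=cv2.undistortPoints(np.array(uv,float).reshape(-1,1,2),K(c),D(c)).reshape(-1,2)
    T=c["world_from_camera"]; d=np.c_[p,np.ones(len(p))]@T[:3,:3].T
    return T[:3,3],d
def onz(c,uv,z):
    o,d=ray(c,uv); return o+d*((z-o[2])/d[:,2])[:,None]
def depthpt(c,uv):
    o,d=ray(c,uv); uv=np.array(uv).reshape(-1,2)
    return o+d*c["z_map"][uv[:,1],uv[:,0]][:,None]
def tri(c1,u1,c2,u2):
    o1,d1=ray(c1,u1);o2,d2=ray(c2,u2);out=[]
    for a,b in zip(d1,d2):
        t=np.linalg.lstsq(np.c_[a,-b],o2-o1,rcond=None)[0]
        p,q=o1+a*t[0],o2+b*t[1]; out.append(np.r_[(p+q)/2,np.linalg.norm(p-q)])
    return np.array(out)
def masks(im):
    h=cv2.cvtColor(im,cv2.COLOR_RGB2HSV)
    g=cv2.inRange(h,(50,110,40),(85,255,255))
    rd=cv2.inRange(h,(0,150,60),(8,255,255))|cv2.inRange(h,(172,150,60),(180,255,255))
    return g,rd
E
python3 - <<'E'
from h import *
from workcell import r
np.set_printoptions(precision=4,suppress=True)
C={}
for n,(x0,y0,x1,y1) in dict(top=(315,140,465,260),side=(290,160,450,300)).items():
    c=r.read_camera(n); g,rd=masks(c["image"])
    for nm,m in(("g",g),("r",rd)):
        k,l,st,ce=cv2.connectedComponentsWithStats(m)
        for i in range(1,k):
            if st[i,4]>=8 and x0<ce[i][0]<x1 and y0<ce[i][1]<y1:
                ys,xs=np.where(l==i); P=depthpt(c,np.c_[xs,ys])
                print(n,nm,st[i],ce[i].round(1),'med',np.median(P,0),'z',P[:,2].min().round(3),P[:,2].max().round(3))
    im=c["image"][y0:y1,x0:x1,::-1]; cv2.imwrite(f"pics/{n}_z.png",cv2.resize(im,None,fx=5,fy=4.9 if n=="top" else 4.2))
E
```

```text
top g [431 161  12  10  97] [436.3 165.6] med [0.6428 0.0369 0.0977] z 0.088 0.102
top g [406 204   8  13  63] [409.7 209.3] med [0.5645 0.0718 0.0416] z 0.026 0.06
top g [386 210  10  13  77] [390.9 215.2] med [0.5488 0.1083 0.0408] z 0.025 0.876
top g [368 216   7  14  64] [371.3 221.9] med [0.5307 0.1468 0.0429] z 0.025 0.061
top g [348 223   5  14  33] [350.6 229. ] med [0.5118 0.1872 0.0443] z 0.027 0.06
top r [399 171  12  11  98] [404.1 175.7] med [0.6156 0.097  0.0979] z 0.088 0.876
top r [378 178  11  12  99] [383.2 183.6] med [0.5961 0.1358 0.0979] z 0.088 0.101
top r [358 184  11  12 102] [362.9 189.4] med [0.5807 0.1733 0.0976] z 0.086 0.101
top r [436 193   9  14  79] [440.3 199.2] med [0.591  0.0123 0.044 ] z 0.026 0.876
side g [314 198  12  18 147] [319.3 206.3] med [0.5142 0.1858 0.0408] z 0.025 0.061
side g [327 210  13  17 136] [333.4 217.9] med [0.5326 0.1454 0.042 ] z 0.026 0.06
side g [413 219  14  15 146] [420.2 225.7] med [0.644  0.0288 0.0979] z 0.083 0.518
side g [342 222  13  18 136] [348.2 229.9] med [0.5502 0.1069 0.0424] z 0.025 0.06
side g [357 233  13  19 158] [363.4 242.1] med [0.5669 0.0703 0.0431] z 0.026 0.518
side r [423 155  32  15 231] [438.9 162.1] med [0.8194 0.3362 0.0187] z 0.001 0.518
side r [417 162   5   6  10] [419.  164.5] med [0.7789 0.351  0.007 ] z 0.005 0.011
side r [353 178  11  13 129] [358.1 184. ] med [0.581  0.1653 0.0963] z 0.083 0.101
side r [367 188  12  14 139] [372.9 194.4] med [0.5974 0.127  0.0971] z 0.084 0.101
side r [385 199  13  15 155] [390.9 206.3] med [0.6163 0.0881 0.0971] z 0.084 0.1
side r [384 255  14  20 169] [390.4 264.2] med [0.5936 0.0101 0.042 ] z 0.026 0.062
```

View pics/top_z.png

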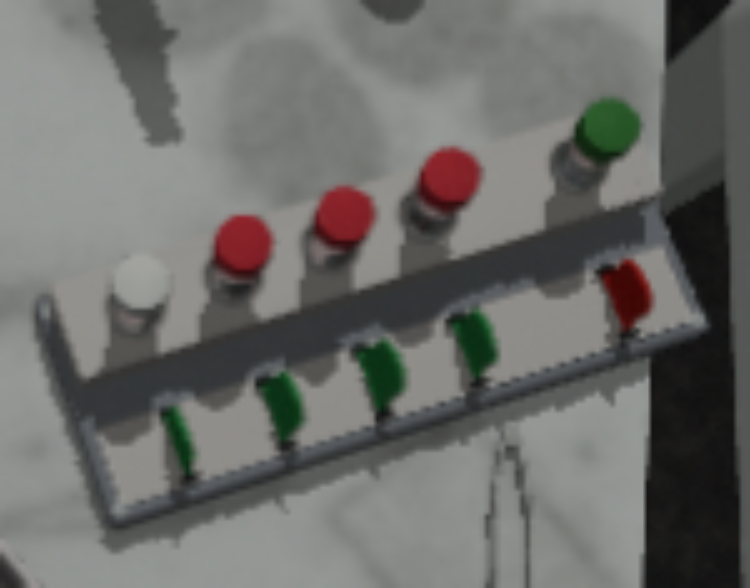

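View pics/side_z.png

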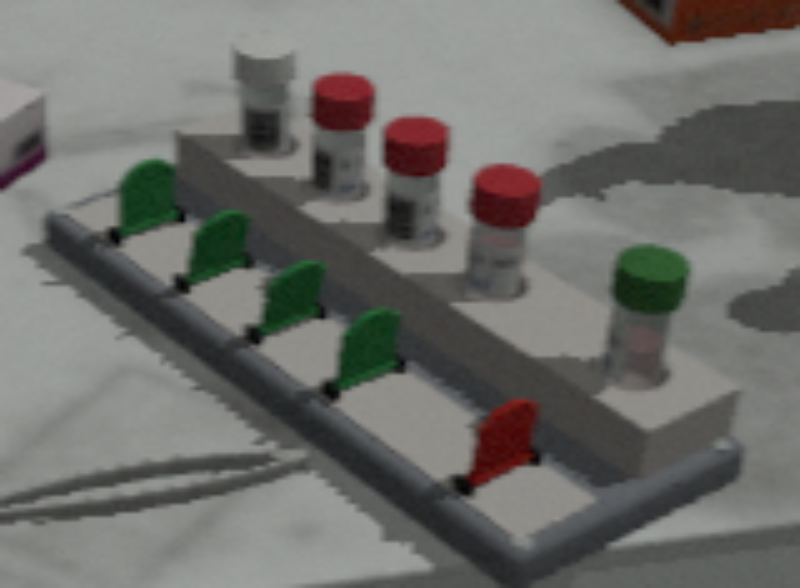

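```bash
cat > pose.py <<'E'
from h import *
T=np.array([[.5118,.1872],[.5307,.1468],[.5488,.1083],[.5645,.0718],[.591,.0123]])
S=np.array([[.5142,.1858],[.5326,.1454],[.5502,.1069],[.5669,.0703],[.5936,.0101]])
L=np.array([[-28,95],[-28,53],[-28,11],[-28,-31],[-28,-97]])/1000
P=(T+S)/2
d=L-L.mean(0); e=P-P.mean(0)
yaw=np.arctan2((d[:,0]*e[:,1]-d[:,1]*e[:,0]).sum(),(d*e).sum())
Rm=np.array([[np.cos(yaw),-np.sin(yaw)],[np.sin(yaw),np.cos(yaw)]])
t=P.mean(0)-Rm@L.mean(0)
def w(l): return np.array(l)@Rm.T+t
def loc(p): return (np.array(p)-t)@Rm
E
python3 - <<'E'
from pose import *
from workcell import r
np.set_printoptions(precision=4,suppress=True)
print('yaw',yaw,'t',t,'res',(w(L)-P)*1000)
top,side=r.read_camera("top"),r.read_camera("side")
print('tri centroids',tri(top,[[350.6,229],[371.3,221.9],[390.9,215.2],[409.7,209.3],[440.3,199.2]],side,[[319.3,206.3],[333.4,217.9],[348.2,229.9],[363.4,242.1],[390.4,264.2]]))
for c in(top,side):
    v,u=np.mgrid[140:310,290:460]; uv=np.c_[u.ravel(),v.ravel()]
    Q=depthpt(c,uv); q=loc(Q[:,:2])*1000; z=Q[:,2]*1000
    print('row profile along x=-28 (y,z)')
    for a in range(-140,200,10):
        m=(abs(q[:,0]+28)<4)&(abs(q[:,1]-a)<5)
        if m.any(): print(a,z[m].min().round(),z[m].max().round(),end=' | ')
    m=(z>25)&(z<60)&(q[:,1]>135)&(q[:,1]<260)
    print('\ncarton',q[m].min(0),q[m].max(0),z[m].max())
    m=(z>2)&(q[:,0]<0)&(abs(q[:,1])<150)
    for a in range(-72,4,6):
        k=(abs(q[:,0]-a)<3)&(abs(q[:,1]+65)<20); 
        if k.any(): print('x',a,z[k].min().round(),z[k].max().round(),end=' | ')
    print()
s=r.observe(); print('tcp local',loc(s['tool_pos'][:2]))
E
```

```text
yaw 0.42466573049571604 t [0.5785 0.1104] res [[ 0.843  -1.0975]
 [-0.5024  1.0331]
 [-1.0477  1.2636]
 [ 0.057  -0.4558]
 [ 0.6501 -0.7434]]
tri centroids [[0.5134 0.1868 0.0409 0.0028]
 [0.5317 0.1467 0.041  0.0021]
 [0.5495 0.1085 0.0408 0.0019]
 [0.566  0.0716 0.0411 0.0027]
 [0.5931 0.0114 0.0416 0.0023]]
row profile along x=-28 (y,z)
-130 19.0 21.0 | -120 19.0 25.0 | -110 18.0 23.0 | -100 29.0 61.0 | -90 19.0 56.0 | -80 20.0 24.0 | -70 18.0 24.0 | -60 19.0 23.0 | -50 20.0 24.0 | -40 20.0 23.0 | -30 20.0 61.0 | -20 19.0 25.0 | -10 19.0 25.0 | 0 21.0 22.0 | 10 21.0 60.0 | 20 19.0 23.0 | 30 18.0 24.0 | 40 19.0 25.0 | 50 31.0 61.0 | 60 18.0 31.0 | 70 19.0 25.0 | 80 19.0 25.0 | 90 19.0 58.0 | 100 18.0 60.0 | 110 19.0 23.0 | 120 19.0 26.0 | 130 2.0 23.0 | 140 -2.0 4.0 | 150 -2.0 3.0 | 160 -2.0 4.0 | 170 -2.0 4.0 | 180 -1.0 40.0 | 190 37.0 43.0 | 
carton [-108.8092  160.8705] [-14.2941 231.9621] 45.03119859124749
x -72 -5.0 3.0 | x -66 -2.0 3.0 | x -60 -2.0 4.0 | x -54 -3.0 20.0 | x -48 18.0 24.0 | x -42 18.0 25.0 | x -36 17.0 26.0 | x -30 19.0 24.0 | x -24 18.0 24.0 | x -18 19.0 24.0
[... 177 characters left out ...]
 24.0 | -70 20.0 23.0 | -60 21.0 24.0 | -50 21.0 24.0 | -40 20.0 24.0 | -30 21.0 62.0 | -20 20.0 23.0 | -10 21.0 24.0 | 0 21.0 59.0 | 10 21.0 60.0 | 30 21.0 24.0 | 40 20.0 24.0 | 50 22.0 60.0 | 60 21.0 22.0 | 70 21.0 24.0 | 80 20.0 25.0 | 90 21.0 60.0 | 100 22.0 60.0 | 110 21.0 23.0 | 120 21.0 24.0 | 130 20.0 23.0 | 160 1.0 3.0 | 170 -0.0 3.0 | 180 -1.0 41.0 | 190 1.0 42.0 | 
carton [-39.6677 135.2062] [307.9827 221.9857] 59.69803935861451
x -72 -0.0 3.0 | x -66 -0.0 4.0 | x -60 -0.0 3.0 | x -54 -1.0 19.0 | x -48 -1.0 23.0 | x -42 20.0 24.0 | x -36 20.0 24.0 | x -30 20.0 24.0 | x -24 21.0 24.0 | x -18 21.0 24.0 | x -12 21.0 24.0 | x -6 20.0 23.0 | x 0 19.0 23.0 | 
tcp local [-0.1092  0.557 ]
```

```bash
cat > st.py <<'E'
from pose import *
from workcell import r
import sys
from scipy.spatial.transform import Rotation as R
np.set_printoptions(precision=1,suppress=True)
def rep(tx,ty,tz):
    s=r.observe(); q=s['orientation']; M=R.from_quat([q[1],q[2],q[3],q[0]]).as_matrix()
    want=np.r_[w([tx/1e3,ty/1e3]),tz/1e3]
    a=np.arctan2(M[1,0],M[0,0]); 
    print('t',s['time_s'],'local',loc(s['tool_pos'][:2])*1e3,'z',s['tool_pos'][2]*1e3,'turn needed',round(-((yaw+np.pi/2)-a),3),'shift mm',M.T@(want-s['tool_pos'])*1e3,'F',s['force'],'gap',round(s['finger_gap'],2),'ydown',M[:,1].round(3))
if __name__=="__main__": rep(*map(float,sys.argv[1:4]))
E
python3 st.py -29 128 160
python3 -m handwheel '[[0,0,0,0,-0.167],[0,0,0,0,-0.167],[0,0,0,0,-0.167],[0,0,0,0,-0.167],[0,0,0,0,-0.167],[0,0,0,0,0],[0,0,0,0,0]]'
python3 st.py -29 128 160
```

```text
t 0.35 local [-109.2  557. ] z 256.1219140760584 turn needed -0.835 shift mm [-228.3   96.2 -371.9] F [-0.3  0.2 -0.9] gap 1.0 ydown [-0. -0. -1.]
time_s: 1.23
tool_pos: [0.2497, 0.5729, 0.2562]
orientation: [0.385, -0.385, -0.593, 0.593]
force: [-0.2, -0.1, -0.2]
finger_gap: 0.0
t 1.225 local [-109.  557.] z 256.23171516871304 turn needed -0.005 shift mm [-428.6   96.3  -82. ] F [-0.2 -0.1 -0.2] gap 0.0 ydown [-0. -0. -1.]
```

```bash

python3 -m handwheel '[[0,-40,0,-8,0],[0,-45,0,-9,0],[0,-45,0,-9,0],[0,-45,0,-9,0],[0,-45,0,-9,0],[0,-45,0,-9,0],[0,-40,0,-8,0],[0,-40,0,-8,0]]'
python3 st.py -29 128 160
```

```text
time_s: 2.22
tool_pos: [0.4551, 0.2858, 0.2565]
orientation: [-0.384, 0.385, 0.594, -0.593]
force: [0.0, 0.5, 0.9]
finger_gap: 0.001
t 2.225 local [-40.1 210.7] z 256.4909891189955 turn needed -0.004 shift mm [-82.7  96.5 -11.4] F [0.  0.5 0.9] gap 0.0 ydown [ 0.  0. -1.]
```

```bash

python3 -m handwheel '[[0,-40,20,-7,-0.005],[0,-30,20,-4,0],[0,-15,20,-2,0],[0,0,20,0,0],[0,0,16,0,0],[0,0,0,0,0],[0,0,0,0,0]]'
python3 st.py -29 128 63
python3 - <<'E'
from workcell import r
import cv2
for n in("top","side","wrist"): cv2.imwrite(f"pics/{n}1.png",r.read_camera(n)["image"][:,:,::-1])
E
```

```text
time_s: 3.1
tool_pos: [0.5017, 0.2153, 0.1609]
orientation: [-0.382, 0.382, 0.595, -0.595]
force: [0.5, 0.4, -0.0]
finger_gap: -0.0
t 3.1 local [-26.7 127.3] z 160.93098814350537 turn needed 0.004 shift mm [ 0.7 97.9  2.3] F [ 0.5  0.4 -0. ] gap -0.0 ydown [ 0.  0. -1.]
```

View pics/side1.png

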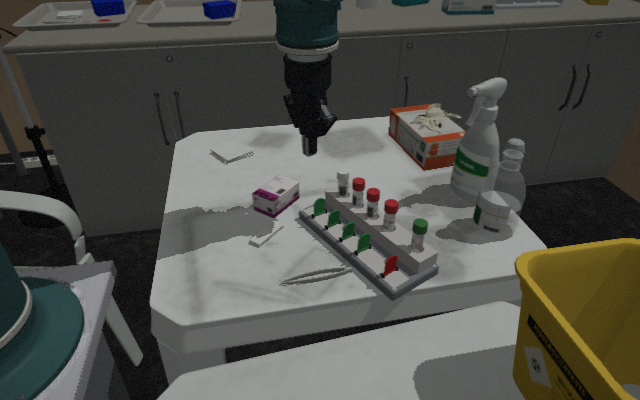

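View pics/wrist1.png

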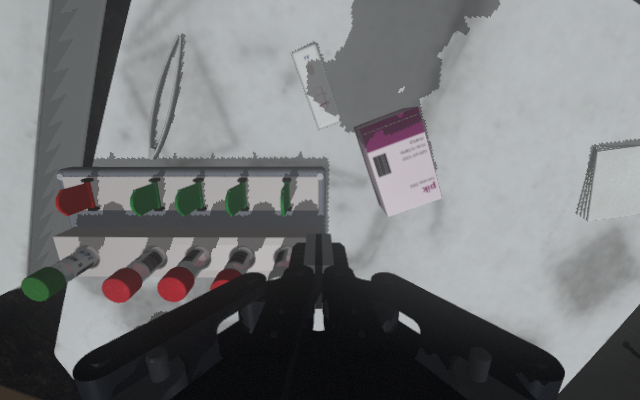

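The wrist view shows the row parallel to image x, with the green flags from (285,195) to (145,198), red at (77,199), and the fingertips at (318,250). I'll check the row with the wrist rays, and measure the fingertip height and width from the side depth.

```bash
python3 - <<'E'
from pose import *
from workcell import r
from scipy.spatial.transform import Rotation as R
np.set_printoptions(precision=1,suppress=True)
s=r.observe(); q=s['orientation']; c=r.read_camera("wrist")
T=np.eye(4);T[:3,:3]=R.from_quat([q[1],q[2],q[3],q[0]]).as_matrix();T[:3,3]=s['tool_pos']
c["world_from_camera"]=T@c["mount"]
g,rd=masks(c["image"])
for m in(g,rd):
    k,l,st,ce=cv2.connectedComponentsWithStats(m)
    for i in range(1,k):
        if st[i,4]>50 and 150<ce[i][1]<225:
            ys,xs=np.where(l==i);P=depthpt(c,np.c_[xs,ys]);q=loc(P[:,:2])*1e3
            print(ce[i],'local med',np.median(q,0),'x range',np.percentile(q[:,0],[3,97]),'z',np.percentile(P[:,2],[2,98])*1e3)
for n in("side","top"):
    c=r.read_camera(n); v,u=np.mgrid[0:400,0:640]; uv=np.c_[u.ravel(),v.ravel()]
    P=depthpt(c,uv); q=loc(P[:,:2])*1e3; z=P[:,2]*1e3
    m=(z>110)&(z<260)&(abs(q[:,0]+27)<60)&(abs(q[:,1]-127)<90)
    print(n,'lowest',np.sort(z[m])[:8])
    for a in range(130,240,15):
        k=m&(abs(z-a)<7)
        if k.any(): print(a,q[k].min(0),q[k].max(0))
print('tcp z',s['tool_pos'][2]*1e3)
E
```

```text
[133.3 205.6] local med [-27.5 -29.7] x range [-35.3 -14.8] z [26.1 60.3]
[178.  205.7] local med [-27.2   8.5] x range [-36.1  -7.1] z [20.7 59.9]
[227.5 205.9] local med [-27.4  51.2] x range [-35.8 -17.9] z [53.5 60.1]
[282.2 205.8] local med [-28.1  97.6] x range [-35.5 -18.2] z [53.3 60.4]
[ 90.5 196.8] local med [-25.6 -92. ] x range [-38.5 -15.8] z [25.8 29.3]
[ 59.5 205.1] local med [-27.8 -95.3] x range [-36.3 -16.7] z [53.7 60.9]
side lowest [137.5 137.5 137.8 138.3 138.5 138.8 139.1 139.1]
145 [-38.8 112.2] [-16.4 133.4]
160 [-39.1 111.4] [-19.4 141.6]
175 [-40.2 111.5] [-20.3 149.2]
190 [-41.7  86.2] [-13.4 167. ]
205 [-44.6  74.8] [-14.  177.6]
220 [-45.5  63.3] [-14.2 188. ]
235 [-47.9  65.1] [-14.7 187.6]
top lowest [207.4 209.  212.8 214.3 216.6 220.6 223.1 223.8]
205 [-40.5 175.9] [-40.3 177.5]
220 [-42.1 175.4] [-16.6 187.8]
235 [-40.7 176.5] [-18.3 187.9]
tcp z 160.98474625914125
```

```bash

python3 -m handwheel '[[0,1,20,2,0],[0,1,20,0,0],[0,0,20,0,0],[0,0,20,0,0],[0,0,12,0,0],[0,0,6,0,0],[0,0,0,0,0],[0,0,0,0,0]]'
python3 st.py -29 40 60.5
python3 - <<'E'
from workcell import r
import cv2
for n in("side",): cv2.imwrite(f"pics/{n}2.png",cv2.resize(r.read_camera(n)["image"][100:300,240:460,::-1],None,fx=3,fy=3))
E
```

```text
time_s: 4.4
tool_pos: [0.4991, 0.2161, 0.0629]
orientation: [-0.382, 0.382, 0.595, -0.595]
force: [0.0, -0.2, 0.7]
finger_gap: -0.002
t 4.4 local [-28.8 129. ] z 62.86975803429401 turn needed 0.004 shift mm [-89.    2.4   0.6] F [ 0.  -0.2  0.7] gap -0.0 ydown [ 0.  0. -1.]
```

View pics/side2.png

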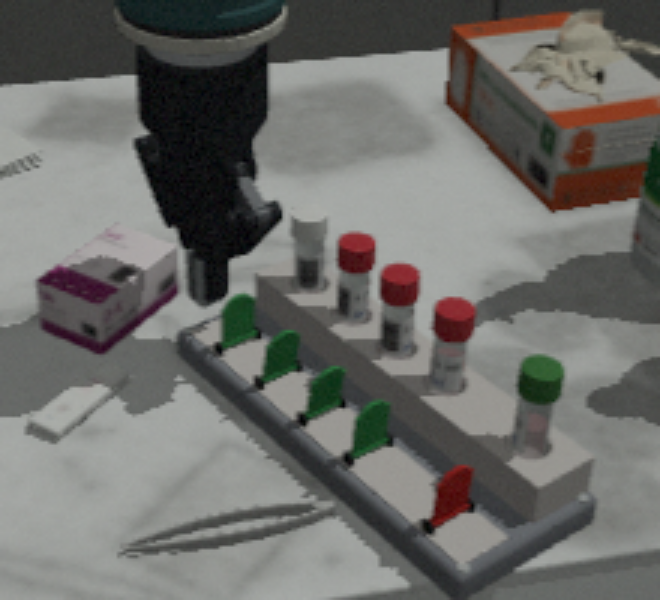

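The fingertips, at (208,290) in the crop, are low behind flag 1 and clear of the carton. Starting the stroke gently.

```bash

python3 -m handwheel '[[0,-4,2.5,0,0],[0,-8,0,0,0],[0,-8,0,0,0],[0,-8,0,0,0],[0,-8,0,0,0],[0,-8,0,0,0],[0,-6,0,0,0],[0,0,0,0,0]]'
python3 st.py -29 -44 60.5
python3 - <<'E'
from workcell import r
import cv2
for n in("side",): cv2.imwrite(f"pics/{n}3.png",cv2.resize(r.read_camera(n)["image"][100:300,240:460,::-1],None,fx=3,fy=3))
E
```

```text
time_s: 5.45
tool_pos: [0.5199, 0.1699, 0.0598]
orientation: [0.382, -0.382, -0.595, 0.595]
force: [-0.4, -0.2, 0.3]
finger_gap: -0.0
t 5.45 local [-28.9  78.4] z 59.79074750858768 turn needed 0.004 shift mm [-122.4   -0.7    0.6] F [-0.4 -0.2  0.3] gap -0.0 ydown [ 0. -0. -1.]
```

View pics/side3.png

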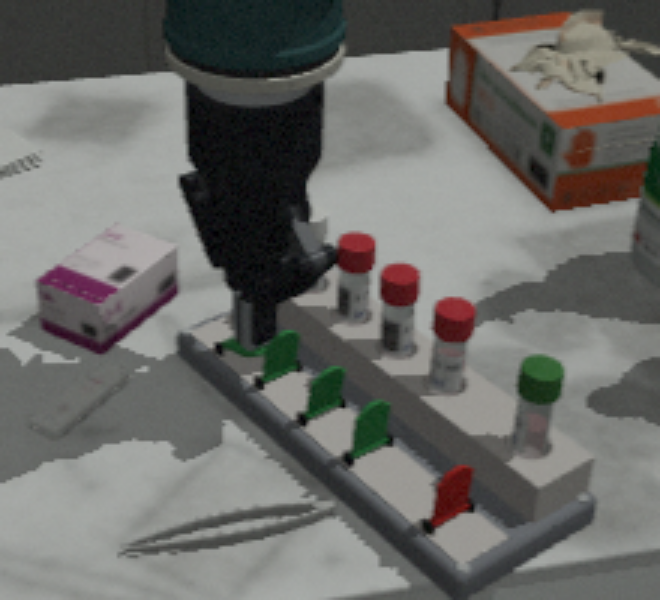

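Flag 1 is down at (240,347), with almost no force. Continuing.

```bash

python3 -m handwheel '[[0,-8,0,0,0],[0,-8,0,0,0],[0,-8,0,0,0],[0,-8,0,0,0],[0,-8,0,0,0],[0,-8,0,0,0],[0,-8,0,0,0],[0,-8,0,0,0]]'
python3 st.py -29 -44 60.5
```

```text
time_s: 6.5
tool_pos: [0.5464, 0.1119, 0.0598]
orientation: [0.382, -0.382, -0.595, 0.595]
force: [-0.7, 1.1, 0.0]
finger_gap: 0.003
t 6.5 local [-28.6  14.6] z 59.765021807618346 turn needed 0.005 shift mm [-58.6  -0.7   0.7] F [-0.7  1.1  0. ] gap 0.0 ydown [-0. -0. -1.]
```

```bash

python3 -m handwheel '[[0,-8,0,0,0],[0,-8,0,0,0],[0,-8,0,0,0],[0,-8,0,0,0],[0,-8,0,0,0],[0,-8,0,0,0],[0,-6,0,0,0],[0,0,0,0,0]]'
python3 st.py -29 -44 60.5
python3 - <<'E'
from workcell import r
import cv2
for n in("side",): cv2.imwrite(f"pics/{n}4.png",cv2.resize(r.read_camera(n)["image"][100:300,240:460,::-1],None,fx=3,fy=3))
E
```

```text
time_s: 7.5
tool_pos: [0.569, 0.0625, 0.0598]
orientation: [0.382, -0.382, -0.595, 0.595]
force: [0.1, 0.7, 0.1]
finger_gap: -0.001
t 7.5 local [-28.4 -39.6] z 59.819740990497365 turn needed 0.004 shift mm [-4.4 -0.7  0.6] F [0.1 0.7 0.1] gap -0.0 ydown [ 0. -0. -1.]
```

View pics/side4.png

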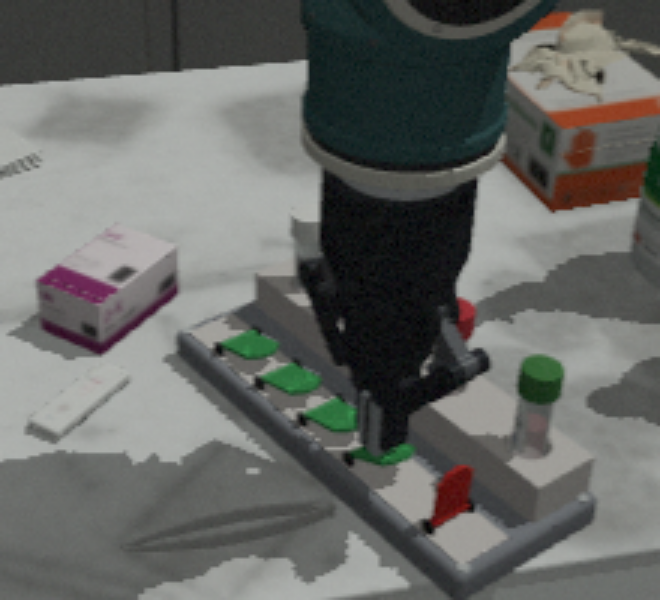

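All four green flags are down and the red flag stands at (455,495). I'll go 6 mm further to be sure of flag 4, then back off slightly and lift.

```bash

python3 -m handwheel '[[0,-6,0,0,0],[0,0,0,0,0],[0,2,-4,0,0],[0,1,-15,0,0],[0,0,-25,0,0],[0,0,-35,0,0],[0,0,-35,0,0],[0,0,-35,0,0]]'
python3 -m handwheel '[[0,0,-15,0,0],[0,20,0,15,0],[0,35,0,20,0],[0,40,0,25,0],[0,40,0,25,0],[0,30,0,20,0],[0,0,0,0,0],[0,0,0,0,0]]'
python3 st.py -29 -44 60.5
python3 - <<'E'
from pose import *
from workcell import r
for n in("side","top"):
    c=r.read_camera(n); im=c["image"]
    v,u=(100,240) if n=="side" else (120,260)
    cv2.imwrite(f"pics/{n}5.png",cv2.resize(im[v:v+200,u:u+220,::-1],None,fx=3,fy=3))
    g,rd=masks(im)
    for nm,m in(("g",g),("r",rd)):
        k,l,st,ce=cv2.connectedComponentsWithStats(m)
        for i in range(1,k):
            ys,xs=np.where(l==i)
            if len(ys)<20: continue
            P=depthpt(c,np.c_[xs,ys]); q=loc(P[:,:2])*1e3; md=np.median(q,0)
            if abs(md[0])<60 and abs(md[1])<140: print(n,nm,ce[i].round(),'local',md,'y',np.percentile(q[:,1],[3,97]),'z',np.percentile(P[:,2]*1e3,[3,97]))
E
```

```text
time_s: 8.55
tool_pos: [0.5699, 0.0606, 0.2112]
orientation: [-0.382, 0.382, 0.595, -0.595]
force: [1.1, 0.0, 0.7]
finger_gap: -0.001
time_s: 9.55
tool_pos: [0.4061, 0.1666, 0.224]
orientation: [-0.382, 0.382, 0.595, -0.595]
force: [-0.4, -0.2, 0.3]
finger_gap: 0.002
t 9.55 local [-133.9  122.3] z 223.97238695609946 turn needed 0.005 shift mm [-166.7  163.5 -104.1] F [-0.4 -0.2  0.3] gap 0.0 ydown [ 0. -0. -1.]
side g [323. 215.] local [-28.68945936  80.26033985] y [64.87879603 96.31127516] z [27.38807939 36.13387936]
side g [420. 226.] local [  26.121469   -100.87533676] y [-107.13077869  -88.89759292] z [86.34520145 99.83048678]
side g [337. 226.] local [-28.61423177  38.10083838] y [22.6097469  54.00560486] z [27.25001872 35.50273444]
side g [352. 238.] local [-27.97557802  -3.71570801] y [-19.14332304  11.82727088] z [27.27331469 36.0379104 ]
side g [368. 251.] local [-28.18477723 -44.99374223] y [-60.28630071 -30.30989269] z [27.91016302 38.68624579]
side r [358. 184.] local [25.12291216 49.2301727 ] y [43.38721144 60.26738465] z [ 83.9644163 100.4416283]
side r [373. 195.] local [24.04579791  8.36500997] y [ 2.08354847 20.20586841] z [ 84.34247364 100.01327969]
side r [391. 206.] local [ 25.76313149 -35.34761986] y [-41.43503902 -23.00644479] z [ 84.72863893 100.10363997]
side r [390. 264.] local [-27.69666809 -97.40712728] y [-99.01190866 -96.11555432] z [26.54155055 59.46782541]
top g [436. 166.] local [ 27.21534829 -92.21601708] y [-103.15760294  -84.00765351] z [ 88.42626077 100.81159214]
top r [404. 177.] local [ 27.32423073 -27.14176709] y [-36.69544115 -18.8168771 ] z [ 89.9898452  100.83016015]
top r [383. 184.] local [25.73143469 16.35465249] y [ 7.14414015 25.18908541] z [ 90.80992638 100.30992607]
top r [363. 190.] local [26.53298491 56.68129134] y [47.35788606 65.56226124] z [ 90.81871906 100.9252339 ]
```

View pics/side5.png

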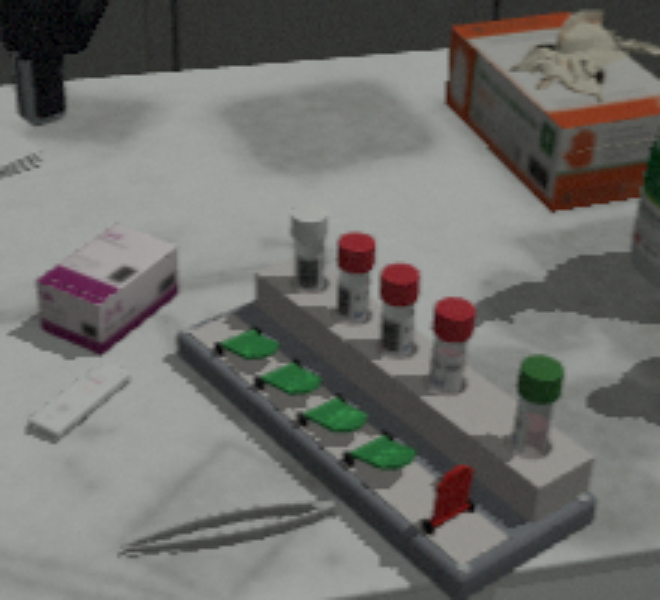

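View pics/top5.png

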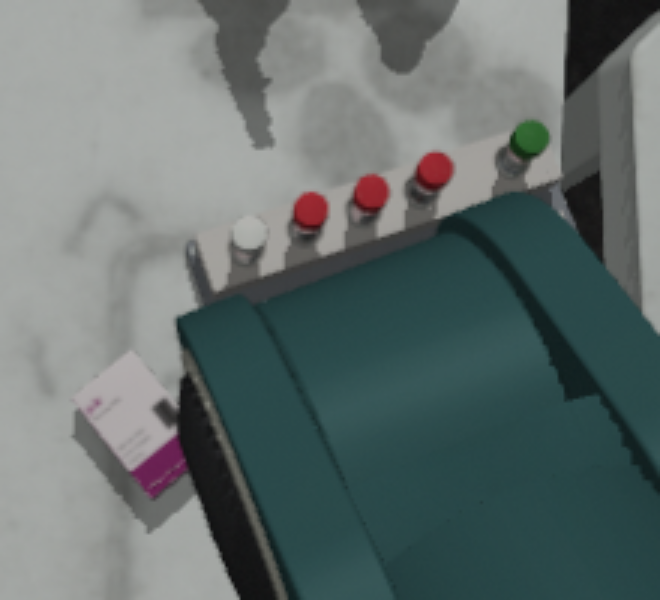

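The side view shows the green flags folded at (248,345), (290,378), (335,414) and (385,453), and the red flag standing at (453,497). The vials, carton, cassette and forceps haven't moved. From the top-edge heights the fold angles are about 1.25 rad for flags 1 to 3 and 1.15 rad for flag 4.

```bash
python3 -c "
from workcell import r
print(r.hand_in())"
```

```text
the job is handed in; nothing more can be done
None
```

I folded down green flags 1 to 4 in order, in one low stroke with the gripper shut. The fingertips stayed about 35 mm above the table and within 1 mm of the row's centre line. I stopped well short of the red flag, backed off a few millimetres, lifted clear and handed the job in at about 9.7 s.

- **Flags:** in the last side view, the top-edge heights put flags 1 to 3 at about 1.25 rad and flag 4 at about 1.15 rad, against the 0.95 rad needed. The red flag was upright, with its top at 59 mm.
- **Other things:** the caps I measured, on four of the five vials, were where they started to within measurement error. By eye, the white-capped vial, carton, cassette and forceps had not moved.
- **Forces:** readings stayed around 1 N at the end of each move. I did not read them within a move.
- **Checks that fell short:** in the last top view the arm hid the flags, so the final flag angles come from the side camera only. Earlier, the top and side rays to the flags missed each other by 2 to 3 mm, and the wrist camera agreed with the row to about 3 mm.

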